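Set out the coffee biscuits

ROBOT

A 6-joint arm with a two-finger parallel gripper is mounted at the origin on the work surface. World frame = base frame: x ahead of the robot, y to its left, z up, the work surface at z = 0. Lengths are in m, angles in rad, forces in N, time in s.
With the tool pointing down it reaches from about 0.25 to 0.775 m from the base axis. Payload 4 kg.
Tool frame: the origin (TCP) lies at the very end of the fingers, on their centre line; the grasp point (between the pads) lies 19 mm behind it (robot.tcp_to_grasp is the distance from the TCP to the grasp point, in m); z points along the fingers, y is the line along which they close (so a half turn about z gives the same grasp; the last joint's range is limited). The gripper opens to 94 mm and grips with 3 to 60 N. Pads are 16 mm wide; open, the fingers measure 119 mm over their backs; the gripper's body (75 mm by 177 mm) begins 78 mm behind the grasp point.
Start: joints at [1.222, 0.087, 1.371, -0, 1.684, -0.103], TCP at [0.134, 0.533, 0.206] pointing down, gripper open.
Joint ranges: [-3.1, 3.1], [-0.76, 2.03], [0.27, 2.55], [-1.08, 4.22], [0.17, 2.65], [-2.57, 2.57]. Speed limits (rad/s): [2.79, 2.79, 3.14, 3.14, 3.14, 3.14].

INTERFACE

Orientations are given as [roll, pitch, yaw] about the fixed x, y, z axes, in that order (R = Rz(yaw) Ry(pitch) Rx(roll)).
In Python, from bench import robot, snapshot, get_obs gives the robot as it stands (robot), with the cameras as plain functions and the readings as plain functions.
- The arm moves only by the shell command python3 nudge.py 'ROWS'. ROWS is rows parted by semicolons, their numbers by spaces, 1 to 20 of them, each of 5 numbers: the finger opening in m, then dx, dy, dz in m, then a turn about the tool's z in rad; each row shifts and turns the commanded pose from where the row before left it, along the tool's axes as they then stand; what a row does not reach is not made up. A row lasts 1/12 s, in which the tool goes at most 0.0417 m and 0.125 rad, less where a joint would pass 70% of its speed; a pose out of reach is approached as far as the arm can. The fingers move at their own pace and stop on an object; the grip force is fixed at half the most. Time passes only in rows, so rows that do not move let the fingers close. It prints the time, the measured TCP pose, the force, the opening and the grip force at its end.
- get_obs(): the state, without advancing time (a new reading comes with each control period).
- snapshot(name): name is "side" or "top" or "wrist"; returns a dict with "color" (480x640x3 uint8, blue, green, red), "fx", "fy", "cx", "cy" (pixels), "extrinsics" (4x4, takes a point from world to camera coordinates). Camera axes: x right, y down, z forward; pixel columns grow to the right and rows downward; lengths in m; the calibration is good to about 2 mm. The wrist camera is an equidistant fisheye: a pixel r from the principal point sees the ray r / f radians off the axis. A picture is of the moment at which its call begins. There is no depth.
- robot.close_job(): hands the job in; it is judged then, once.
The state is a dict: "time": time; "joint_positions": joint angles; "qvel": joint speeds; "joint_torque": joint torques, N m; "tool_pos": TCP position; "ee_rot": TCP orientation; "wrist_force": force on the tool from outside, world axes, zero at the start; "wrist_torque": the same for the moment, N m; "width": finger opening in m; "finger_force": force on a finger pad.
Only numpy, scipy, OpenCV 4.12 (cv2) and the standard library are available. Lean on these libraries where they do the work, as an engineer would, in place of code of your own. Each camera call takes 0.05 s, during which the arm holds its last target. There are 200 camera calls.

TASK

Coffee is poured: lock the biscuit box down by sliding the flush steel forked bolt fully home over its flange, then draw the tight lid straight up off the box, leaving the base in its holder, and stand the lid, open side down, in the middle of the round cork mat. Put all the biscuits from the box into the white dish, and set the stopper upright and fully into the mouth of the carafe. Leave the bolt home and the box seated, and don't disturb the mug, the small jar or the vase.

Things in the scene. Friction and masses are not known exactly. Their poses are not given: they have to be found in the camera images.
- caddy: Fixed wooden holder, a board 230 x 184 x 30 mm high (x -180 to +50 mm, y +-92 mm). Origin on the table under the centre of the biscuit box; +x is the way the bolt slides home, towards the box. The box base stands in an open-topped recess, floor 12 mm up, 1.5 mm play; only the bolt can hold it down.
- bolt (a joint): Flush forked steel bolt, no handle, its top level with the board (30 mm above the table): tail plate 60 x 44 mm on the -x side of the box, and two prongs that pass along the box's ends over its flange. Value in m along the caddy's +x: 0 back, 0.048 fully home. Starts at 0 to 0.010; stays where left. Takes 1.5 N to move: press down with closed fingertips (5 to 15 N) and drag.
- bolt_pad (a point): Point on the top face of the bolt's tail plate, 20 mm from its tail end, amid dark ribs: a good spot to press. Moves with the bolt; when the bolt is home it is 97 mm from the centre of the box (65 mm from the side of the lid).
- base: Loose base of the biscuit box, 0.35 kg: aluminium flange 70 (x) x 160 (y) x 8 mm, cardboard walls 54 x 118 mm outside, 3 mm thick, tops 48 mm above the origin. Dividers make 4 cells of 26 mm (y) by 48 mm (x), centred at y = -42, -14, 14, 42 mm. Spring pads in its ends grip the lid from inside. Origin: centre of underside, 12 mm above the table; axes as the caddy's.
- lid: Deep grey lid with a brass band low down, 63 (x) x 127 (y) x 92 mm high, walls 3 mm, open below, 0.16 kg. Origin: centre of its lower edge plane. It overlaps the base walls by 40 mm, its edge resting on the flange (top 112 mm above the table). Tight: 8 to 15 N draws it, more than the base weighs. Grip across the 63 mm. It must rise 85 mm to clear the biscuits.
- mat: Round cork table mat, 160 mm across, 6 mm thick, fixed. Origin: centre of its underside.
- dish: Loose white ceramic rectangular dish 150 (x) x 120 (y) x 40 mm high, open above, walls and floor 5 mm, 0.5 kg. Origin: centre of its underside.
- carafe: Fixed steel coffee carafe, body 104 mm across, black neck, mouth 170 mm above the table, black handle on its +y side reaching 86 mm from its axis. Origin: centre of its underside.
- carafe_mouth (a point): Centre of the carafe's mouth, in the plane of its rim. The bore is tapered: radius 26 mm at the rim, narrowing to 24 mm 34 mm below, and 42 mm deep.
- stopper: Loose stopper of the carafe, standing upright, 52 mm high, 0.14 kg: tapered rubber plug 28 mm long (radius 20 mm at its foot, 24 mm at its top) under a black round head 61 mm across and 24 mm high. Origin: centre of the plug's foot. Fully in, the head's underside rests on the rim and the origin is 28 mm below the mouth.
- mug: White ceramic mug on a saucer; leave alone. Origin: centre of its underside.
- jar: Small glass jar with steel cap, 44 mm across, 75 mm high; leave alone. Origin: centre of its underside.
- vase: Small blue ceramic bud vase, 48 mm across, 85 mm high; leave alone. Origin: centre of its underside.
- biscuit0: Gingerbread finger 36 (x) x 18 (y) x 85 (z) mm, 40 g, rigid, standing on end in the box's cell centred at y = -42 mm, under the lid at first; it then stands 45 mm proud of the walls (top 105 mm above the table). Two to four of the four are present. Origin: its centre.
- biscuit1: Gingerbread finger 36 (x) x 18 (y) x 85 (z) mm, 40 g, rigid, standing on end in the box's cell centred at y = -14 mm, under the lid at first; it then stands 45 mm proud of the walls (top 105 mm above the table). Two to four of the four are present. Origin: its centre.
- biscuit2: Gingerbread finger 36 (x) x 18 (y) x 85 (z) mm, 40 g, rigid, standing on end in the box's cell centred at y = 14 mm, under the lid at first; it then stands 45 mm proud of the walls (top 105 mm above the table). Two to four of the four are present. Origin: its centre.
- biscuit3: Gingerbread finger 36 (x) x 18 (y) x 85 (z) mm, 40 g, rigid, standing on end in the box's cell centred at y = 42 mm, under the lid at first; it then stands 45 mm proud of the walls (top 105 mm above the table). Two to four of the four are present. Origin: its centre.

How it is judged:
By the outcome, as a careful person would: the job done as asked, in the order asked, and still so for the second after the job is handed in, with the robot touching nothing.
Of biscuit0, biscuit1, biscuit2, biscuit3 only 2 to 4 are there at a start; the rules pass over those that are not, and their reading is None.
At some moment in a run one of dish, stopper may be knocked a few centimetres aside while the robot is not near it.
It also fails if it takes over 210 s, if anything falls off the work surface, if the arm or the gripper's body presses on something with over 40 N, if the wrist force passes 120 N, or if a joint passes its speed limit or range.

## Working session

There is one attempt and no reset: what is moved stays moved. The work goes in short steps, Python scripts to look and compute and a shell command to move; the robot and the scene stay as the last step left them, time stands still between calls to the robot, and variables do not carry over. Pictures are saved under pics/ and viewed, at most 14 in all, crops included, and the job is handed in when it is done.

```bash
ls; mkdir -p pics; python3 - <<'E'
from bench import robot, snapshot, get_obs
import cv2
for n in("top","side"):
    s=snapshot(n); cv2.imwrite(f"pics/{n}0.png",s["color"]); print(n,s["fx"],s["fy"],s["cx"],s["cy"],s["extrinsics"].round(4).tolist())
o=get_obs();print(o["time"],o["tool_pos"],o["ee_rot"],o["width"],robot.tcp_to_grasp)
E
```

```text
bench.py
nudge.py
pics
top 605.8987941490477 605.8987941490477 310.1411921966281 234.76959490797543 [[0.1032, -0.9947, -0.0012, -0.0443], [-0.9701, -0.1004, -0.221, 0.6134], [0.2197, 0.0239, -0.9753, 1.145], [0.0, 0.0, 0.0, 1.0]]
side 550.921923801837 550.921923801837 326.1014107838586 243.16854177518002 [[0.9627, -0.2698, -0.0182, -0.5769], [-0.2171, -0.7309, -0.6471, 0.2101], [0.1613, 0.6269, -0.7622, 1.0973], [0.0, 0.0, 0.0, 1.0]]
0.1 [0.1336842  0.53300603 0.20442833] [-3.13960884e+00 -1.75398952e-04  2.89575237e+00] 0.09415698327046745 0.0188
```

View pics/top0.png

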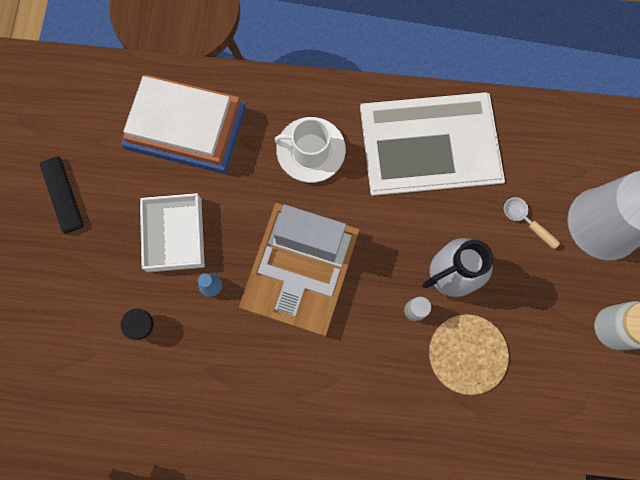

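View pics/side0.png

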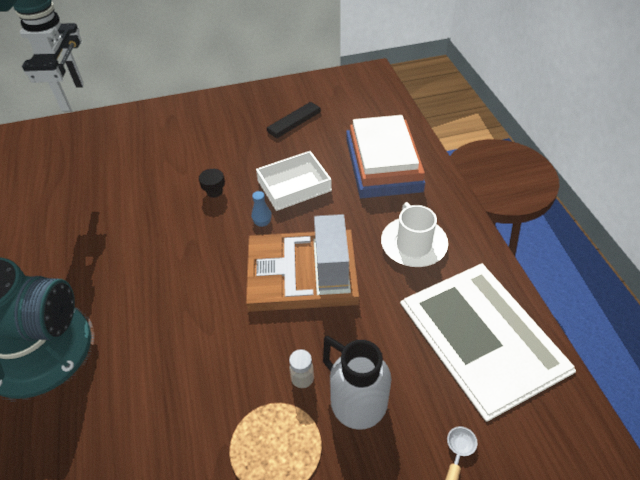

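```bash
cat > h.py <<'E'
import numpy as np, cv2
from bench import robot, snapshot, get_obs
def ray(s,u,v):
    E=s["extrinsics"];R=E[:3,:3];c=-R.T@E[:3,3]
    d=R.T@np.array([(u-s["cx"])/s["fx"],(v-s["cy"])/s["fy"],1]);return c,d
def cast(s,u,v,z):
    c,d=ray(s,u,v);return c+d*(z-c[2])/d[2]
def proj(s,p):
    q=s["extrinsics"]@np.r_[p,1];return np.array([s["fx"]*q[0]/q[2]+s["cx"],s["fy"]*q[1]/q[2]+s["cy"]])
def blob(mask,box):
    x0,y0,x1,y1=box;m=np.zeros(mask.shape,np.uint8);m[y0:y1,x0:x1]=mask[y0:y1,x0:x1]
    cs,_=cv2.findContours(m,cv2.RETR_EXTERNAL,cv2.CHAIN_APPROX_NONE);return max(cs,key=cv2.contourArea)
def circ(s,c,z):
    p=np.array([cast(s,u,v,z)[:2] for u,v in c[:,0]],np.float32);return cv2.minEnclosingCircle(p)
def rect(s,c,z):
    p=np.array([cast(s,u,v,z)[:2] for u,v in c[:,0]],np.float32);return cv2.minAreaRect(p)
E
python3 - <<'E'
from h import *
t=snapshot("top");I=t["color"];hsv=cv2.cvtColor(I,cv2.COLOR_BGR2HSV);H,S,V=cv2.split(hsv)
s=snapshot("side")
print("mat",circ(t,blob(((V>130)&(S>60)).astype(np.uint8),(420,305,520,405)),.006))
print("stop",circ(t,blob((V<45).astype(np.uint8),(115,300,160,345)),.045))
print("dish",rect(t,blob(((S<60)&(V>100)).astype(np.uint8),(130,185,215,280)),.04))
print("wood",rect(t,blob(((V>90)&(H<25)).astype(np.uint8)|((S<90)&(V>90)).astype(np.uint8),(230,198,365,340)),.03))
m=((V<45)).astype(np.uint8);print("mouth",circ(t,blob(m,(452,235,500,282)),.17))
print("jar",circ(t,blob(((S<60)&(V>100)).astype(np.uint8),(400,290,436,315)),.075))
cv2.imwrite("pics/crop1.png",cv2.resize(I[190:350,120:370],None,fx=3.2,fy=3.2,interpolation=cv2.INTER_CUBIC)[:600])
c=cv2.resize(s["color"][220:320,235:365],None,fx=6,fy=6,interpolation=cv2.INTER_CUBIC);cv2.imwrite("pics/crop2.png",c)
E
```

```text
mat ((0.4169715344905853, -0.3221954107284546), 0.08050137758255005)
stop ((0.40513649582862854, 0.34184640645980835), 0.03200452774763107)
dish ((0.5980770587921143, 0.30427059531211853), (0.15836086869239807, 0.12803475558757782), 10.820075035095215)
wood ((0.5540198087692261, 0.04071987420320511), (0.29185038805007935, 0.2810209095478058), 5.905954837799072)
mouth ((0.5761400461196899, -0.2775173783302307), 0.04083127900958061)
jar ((0.4889392852783203, -0.2031143456697464), 0.026936350390315056)
```

View pics/crop1.png

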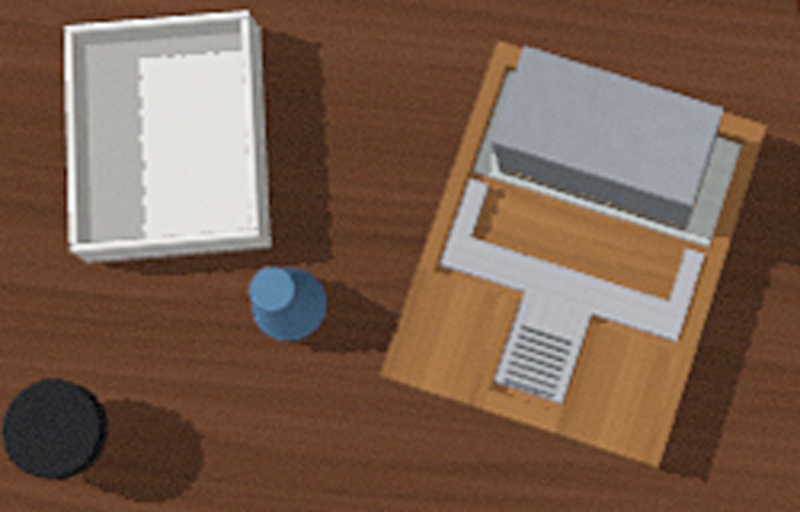

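```bash
python3 - <<'E'
from h import *
t=snapshot("top")
f=lambda u,v,z:cast(t,120+u/3.2,190+v/3.2,z)[:2]
B=[f(*p,.03) for p in[(382,375),(658,465),(766,127),(500,42)]]
B=np.array(B);print("board",B.round(4).tolist(),np.linalg.norm(B-np.roll(B,-1,0),axis=1))
r=cv2.minAreaRect(B.astype(np.float32));
ax=(B[3]-B[0]+B[2]-B[1]);ya=np.arctan2(ax[1],ax[0]);X=np.array([np.cos(ya),np.sin(ya)]);Y=np.array([-X[1],X[0]])
print("yaw",ya,"origin",B.mean(0)+.065*X)
L=np.array([f(*p,.112) for p in[(525,46),(722,108),(690,205),(492,143)]]);print("lid",L.mean(0),np.linalg.norm(L-np.roll(L,-1,0),axis=1))
d=L[0]-L[1]+L[3]-L[2];print("lid yaw",np.arctan2(-d[0],d[1]))
print("pad",f(540,360,.03),"in caddy",[(f(540,360,.03)-(B.mean(0)+.065*X))@a for a in(X,Y)])
D=np.array([f(*p,.04) for p in[(65,27),(248,12),(270,240),(72,248)]]);print("dish",D.round(3).tolist(),D.mean(0),np.linalg.norm(D-np.roll(D,-1,0),axis=1))
e=D[1]-D[2]+D[0]-D[3];print("dish yaw",np.arctan2(e[1],e[0]))
print("vase top",f(272,288,.085))
print("caraf",cast(t,473,259,.17))
E
```

```text
board [[0.4599, 0.1465], [0.4222, -0.0318], [0.6446, -0.0802], [0.6836, 0.0977]] [0.18219858 0.2276652  0.18215171 0.22891975]
yaw -0.21451823811733628 origin [0.61609367 0.01921386]
lid [0.61599294 0.02017722] [0.12582813 0.06301143 0.12498256 0.06366201]
lid yaw -0.20885903822758464
pad [0.47958315 0.04860232] in caddy [np.float64(-0.13963768558749423), np.float64(-0.00034506225642711927)]
dish [[0.662, 0.379], [0.684, 0.262], [0.536, 0.227], [0.518, 0.351]] [0.60021604 0.30486551] [0.11900469 0.15187149 0.12536225 0.14615095]
dish yaw 0.216380944159912
vase top [0.50033309 0.21266377]
caraf [ 0.57742528 -0.28184911  0.17      ]
```

```bash
python3 - <<'E'
from h import *
s=snapshot("side")
m=(s["color"].max(2)<50).astype(np.uint8)
e=cv2.fitEllipse(blob(m,(196,165,228,200)));print("stopper blob",e)
c=blob(m,(340,338,384,380));print("mouth",cv2.boundingRect(c))
for n,p in dict(stop=(.405,.342,.052),mouth=(.572,-.279,.17)).items(): print(n,proj(s,np.array(p)))
E
cat >> h.py <<'E'
O=np.array([.616,.0197]);YAW=-.212
CX=np.array([np.cos(YAW),np.sin(YAW)]);CY=np.array([-CX[1],CX[0]])
def cad(x,y):return O+x*CX+y*CY
def delta(*T):
    """T: (x,y,z,yaw); prints the turn first, then the tool-axis shifts after the turn; chained"""
    o=get_obs();p=np.array(o["tool_pos"]);w=o["ee_rot"][2];print("t",round(o["time"],2),p.round(4),o["ee_rot"].round(3),round(o["width"],4))
    for x,y,z,yw in T:
        turn=-((yw-w+np.pi)%(2*np.pi)-np.pi);q=np.array([x,y,z]);d=q-p
        tx=np.array([np.cos(yw),np.sin(yw)]);ty=np.array([np.sin(yw),-np.cos(yw)])
        print("turn %.3f  dx %.4f dy %.4f dz %.4f"%(turn,d[:2]@tx,d[:2]@ty,-d[2]));p=q;w=yw
E
python3 -c "
from h import *
x,y=cad(-.1396,0);a,b=cad(-.097,0)
delta((x,y,.07,YAW+np.pi),(x,y,.03,YAW+np.pi),(a,b,.03,YAW+np.pi))"
```

```text
t 0.3 [0.1338 0.5333 0.2051] [-3.141 -0.     2.896] 0.0938
turn -0.034  dx -0.4399 dy -0.4007 dz 0.1351
turn -0.000  dx 0.0000 dy 0.0000 dz 0.0400
turn -0.000  dx -0.0426 dy 0.0000 dz -0.0000
```

```bash
python3 nudge.py '0 0 0 0 -0.034; 0 -.0244 -.0223 .0075 0; 0 -.0244 -.0223 .0075 0; 0 -.0244 -.0223 .0075 0; 0 -.0244 -.0223 .0075 0; 0 -.0244 -.0223 .0075 0; 0 -.0244 -.0223 .0075 0; 0 -.0244 -.0223 .0075 0; 0 -.0244 -.0223 .0075 0; 0 -.0244 -.0223 .0075 0; 0 -.0244 -.0223 .0075 0; 0 -.0244 -.0223 .0075 0; 0 -.0244 -.0223 .0075 0; 0 -.0244 -.0223 .0075 0; 0 -.0244 -.0223 .0075 0; 0 -.0244 -.0223 .0075 0; 0 -.0244 -.0223 .0075 0; 0 -.0244 -.0223 .0075 0; 0 -.0244 -.0223 .0075 0'
python3 nudge.py '0 0 0 0 0;0 0 0 0 0;0 0 0 0 0;0 0 0 0 0'
python3 -c "
from h import *
x,y=cad(-.1396,0)
delta((x,y,.07,YAW+np.pi),(x,y,.03,YAW+np.pi))"
```

```text
time: 1.88
tool_pos: [0.4796, 0.0472, 0.0702]
ee_rot: [3.141, 0.0, 2.929]
wrist_force: [1.0, 1.4, 0.1]
width: 0.0003
finger_force: 0.0
time: 2.22
tool_pos: [0.4785, 0.0496, 0.0708]
ee_rot: [3.141, 0.0, 2.931]
wrist_force: [0.1, -0.3, -0.4]
width: 0.0006
finger_force: 0.0
t 2.22 [0.4785 0.0496 0.0708] [3.141 0.    2.931] 0.0006
turn 0.001  dx -0.0011 dy -0.0003 dz 0.0008
turn -0.000  dx 0.0000 dy 0.0000 dz 0.0400
```

Accurate. Descend gently and feel for contact.

```bash
python3 nudge.py '0 -.001 0 .015 0;0 0 0 .015 0;0 0 0 .006 0;0 0 0 .003 0;0 0 0 .001 0;0 0 0 0 0'; python3 nudge.py '0 0 0 .001 0;0 0 0 0 0;0 0 0 0 0'
```

```text
time: 2.72
tool_pos: [0.48, 0.049, 0.031]
ee_rot: [3.141, 0.001, 2.931]
wrist_force: [-0.2, 0.1, -0.5]
width: 0.0004
finger_force: 0.0
time: 2.97
tool_pos: [0.4805, 0.0487, 0.0303]
ee_rot: [3.141, 0.002, 2.93]
wrist_force: [-0.3, -0.1, 0.9]
width: 0.0001
finger_force: 0.7
```

```bash
python3 nudge.py '0 0 0 .001 0;0 0 0 0 0;0 0 0 0 0';python3 nudge.py '0 0 0 .001 0;0 0 0 0 0;0 0 0 0 0'
```

```text
time: 3.22
tool_pos: [0.481, 0.0486, 0.0302]
ee_rot: [3.141, 0.003, 2.93]
wrist_force: [-1.1, -0.2, 6.1]
width: 0.0
finger_force: 2.9
time: 3.47
tool_pos: [0.4817, 0.0484, 0.0301]
ee_rot: [3.141, 0.004, 2.93]
wrist_force: [-1.8, 0.3, 8.4]
width: 0.0004
finger_force: 4.3
```

```bash
python3 nudge.py '0 -.004 0 .0004 0;0 -.005 0 0 0;0 -.005 0 0 0;0 -.005 0 0 0;0 -.005 0 0 0'; python3 nudge.py '0 -.005 0 0 0;0 -.005 0 0 0;0 -.004 0 0 0;0 -.004 0 0 0;0 -.003 0 0 0;0 -.002 0 0 0;0 0 0 0 0'
python3 -c "
from h import *
o=get_obs();print((o['tool_pos'][:2]-O)@CX)"
```

```text
time: 3.88
tool_pos: [0.5054, 0.0433, 0.0301]
ee_rot: [3.141, 0.005, 2.93]
wrist_force: [-1.4, 0.6, 9.8]
width: 0.0002
finger_force: 5.0
time: 4.47
tool_pos: [0.5238, 0.0394, 0.03]
ee_rot: [3.141, -0.005, 2.93]
wrist_force: [-10.1, 1.8, 18.2]
width: 0.0003
finger_force: 8.8
-0.09424723918933807
```

```bash
python3 nudge.py '0 0 0 -.003 0;0 0 0 -.03 0;.094 .02 0 -.04 0;.094 .02 0 -.04 0;.094 .03 0 -.04 0;.094 0.03 0 -.03 0;.094 0 0 0 .1;.094 0 0 0 0'
python3 - <<'E'
from h import *
print(get_obs()["joint_positions"])
t=snapshot("side");cv2.imwrite("pics/b1.png",cv2.resize(t["color"][210:320,235:368],None,fx=5,fy=5,interpolation=cv2.INTER_CUBIC))
delta((*O,.20,YAW+np.pi/2))
E
```

```text
time: 5.13
tool_pos: [0.4368, 0.0581, 0.2007]
ee_rot: [3.139, 0.007, 2.829]
wrist_force: [0.5, -0.6, -0.6]
width: 0.0364
finger_force: 0.0
[ 3.49262870e-03 -1.64515736e-01  1.62333914e+00 -4.29227574e-05
  1.67537319e+00 -1.25435056e+00]
t 5.18 [0.4363 0.0579 0.1985] [3.141e+00 3.000e-03 2.832e+00] 0.041
turn 1.473  dx 0.0005 dy 0.1837 dz -0.0015
```

View pics/b1.png

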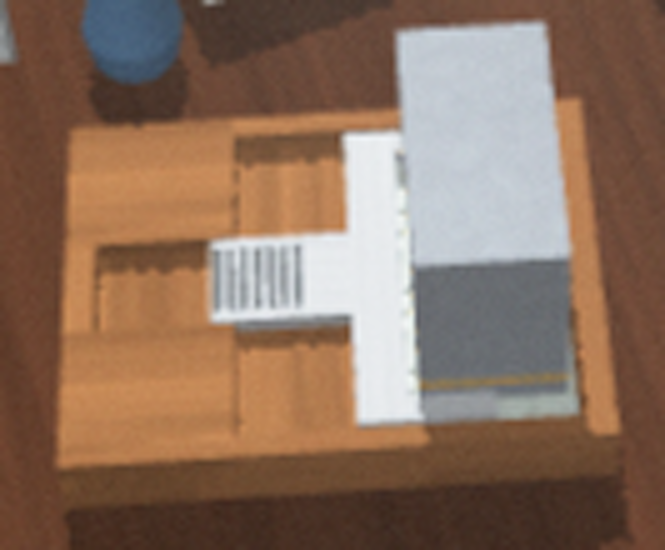

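The bolt has moved to the box with its prongs over the flange; ribs centre at about crop (257,277), i.e. pixel (286.4,265.4). Check numerically.

```bash
python3 - <<'E'
from h import *
s=snapshot("side")
for u,v in((257,277),(211,281)):
    p=cast(s,235+u/5,210+v/5,.03)[:2]; print((p-O)@CX,(p-O)@CY)
for x,y in((-.18,.092),(-.18,-.092),(.05,-.092)): print((proj(s,np.r_[cad(x,y),.03])-[235,210])*5)
E
python3 nudge.py '.094 0 0 0 .125;.094 0 0 0 .125;.094 0 0 0 .125;.094 0 0 0 .125;.094 0 0 0 .125;.094 0 0 0 .125;.094 0 0 0 .125;.094 0 0 0 .125;.094 0 0 0 .125;.094 0 0 0 .125;.094 0 0 0 .125;.094 0 0 0 .098;.094 0 0.037 0 0;.094 0 0.037 0 0;.094 0 0.037 0 0;.094 0 0.037 0 0;.094 0 0.036 0 0;.094 0 0 0 0;.094 0 0 0 0'
python3 -c "
from h import *
delta((*O,.17,YAW+np.pi/2))"
```

```text
-0.09574437305342792 0.00047792860152473526
-0.11551326658553744 -0.0002112550590520207
[ 67.04546299 128.38547584]
[ 53.49189453 467.83375018]
[616.17881196 433.41813546]
time: 6.82
tool_pos: [0.6161, 0.018, 0.1919]
ee_rot: [-3.133, 0.001, 1.357]
wrist_force: [-0.7, -0.2, -0.2]
width: 0.0941
finger_force: 0.0
t 6.82 [0.6161 0.018  0.1919] [-3.133e+00  1.000e-03  1.357e+00] 0.0941
turn -0.002  dx 0.0016 dy -0.0005 dz 0.0219
```

```bash
python3 nudge.py '.094 .0016 0 .03 0;.094 0 0 .03 0;.094 0 0 .03 0;.094 0 0 .03 0;.094 0 0 .014 0;.094 0 0 0 0;.094 0 0 0 0;.094 0 0 0 0'
python3 -c "
from h import *
delta((*O,.056,YAW+np.pi/2))"
```

```text
time: 7.48
tool_pos: [0.6167, 0.0206, 0.0652]
ee_rot: [3.139, -0.001, 1.357]
wrist_force: [-0.1, 0.1, -0.0]
width: 0.094
finger_force: 0.0
t 7.48 [0.6167 0.0206 0.0652] [ 3.139e+00 -1.000e-03  1.357e+00] 0.094
turn -0.001  dx -0.0010 dy -0.0005 dz 0.0092
```

```bash
python3 nudge.py '.094 -.0008 -.0004 .009 0;.094 0 0 0 0;.06 0 0 0 0;.06 0 0 0 0;.05 0 0 0 0;.04 0 0 0 0;.04 0 0 0 0;.04 0 0 0 0;.04 0 0 0 0;.04 0 0 0 0;.04 0 0 0 0;.04 0 0 0 0'
```

```text
time: 8.48
tool_pos: [0.6154, 0.0198, 0.0546]
ee_rot: [-3.141, -0.0, 1.357]
wrist_force: [-3.8, 0.7, 3.4]
width: 0.0626
finger_force: 30.0
```

```bash
python3 nudge.py '0.04 0 -.0005 -.003 0;.04 0 0 -.003 0;.04 0 0 -.004 0;.04 0 0 -.004 0;.04 0 0 -.004 0;.04 0 0 0 0'; python3 nudge.py '.04 0 0 -.005 0;.04 0 0 -.005 0;.04 0 0 -.005 0;.04 0 0 -.005 0;.04 0 0 -.005 0;.04 0 0 0 0'
```

```text
time: 8.98
tool_pos: [0.6136, 0.0199, 0.0707]
ee_rot: [-3.137, 0.001, 1.357]
wrist_force: [-3.0, 1.0, -13.0]
width: 0.0626
finger_force: 30.0
time: 9.48
tool_pos: [0.6195, 0.0195, 0.1047]
ee_rot: [3.128, -0.002, 1.357]
wrist_force: [0.1, 1.0, -0.7]
width: 0.0623
finger_force: 30.0
```

```bash
python3 nudge.py '.04 0 0 -.01 0;.04 0 0 -.02 0;.04 0 0 -.03 0;.04 0 0 -.03 0;.04 0 0 -.03 0;.04 0 0 -.02 0;.04 0 0 -.01 0;.04 0 0 0 0;.04 0 0 0 0;.04 0 0 0 0'
python3 - <<'E'
from h import *
t=snapshot("side");cv2.imwrite("pics/b2.png",t["color"])
delta((.417,-.322,.25,YAW+np.pi/2))
E
```

```text
time: 10.32
tool_pos: [0.6145, 0.0198, 0.2455]
ee_rot: [-3.139, 0.0, 1.357]
wrist_force: [-0.7, 0.2, -2.9]
width: 0.0632
finger_force: 30.0
t 10.37 [0.6143 0.0198 0.2449] [-3.137e+00  1.000e-03  1.357e+00] 0.063
turn -0.002  dx -0.3757 dy -0.1210 dz -0.0051
```

View pics/b2.png

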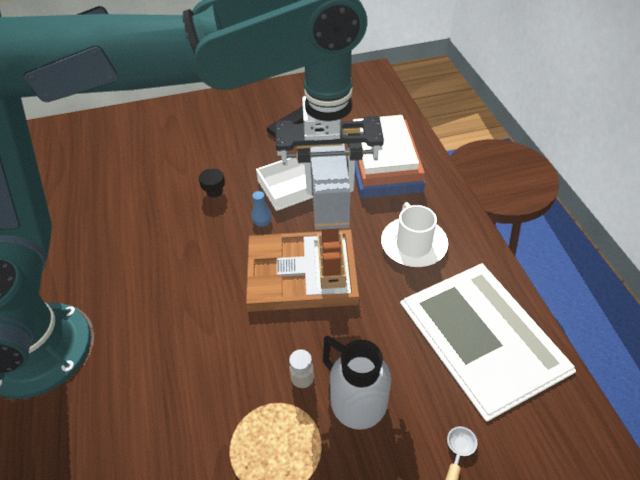

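Lid lifted clear, base stays seated with the bolt home; biscuits visible near (332,250). Carry to the mat.

```bash
python3 nudge.py '.04 -.01 -.0032 0 0;.04 -.0248 -.008 0 0;.04 -.031 -.01 0 0;.04 -.031 -.01 0 0;.04 -.031 -.01 0 0;.04 -.031 -.01 0 0;.04 -.031 -.01 0 0;.04 -.031 -.01 0 0;.04 -.031 -.01 0 0;.04 -.031 -.01 0 0;.04 -.031 -.01 0 0;.04 -.031 -.01 0 0;.04 -.02 -.006 0 0;.04 -.011 -.0035 0 0;.04 0 0 0 0;.04 0 0 0 0;.04 0 0 0 0'
python3 - <<'E'
from h import *
delta((.417,-.322,.042,YAW+np.pi/2))
E
```

```text
time: 11.78
tool_pos: [0.4178, -0.3207, 0.247]
ee_rot: [-3.141, -0.001, 1.358]
wrist_force: [-0.4, 0.6, -2.2]
width: 0.0629
finger_force: 30.0
t 11.78 [ 0.4178 -0.3207  0.247 ] [-3.141e+00 -1.000e-03  1.358e+00] 0.0629
turn -0.001  dx -0.0014 dy -0.0005 dz 0.2050
```

```bash
python3 nudge.py '.04 -.0014 -.0005 .02 0;.04 0 0 .035 0;.04 0 0 .035 0;.04 0 0 .035 0;.04 0 0 .03 0;.04 0 0 .02 0;.04 0 0 .015 0;.04 0 0 .008 0;.04 0 0 0 0;.04 0 0 0 0;.04 0 0 0 0'; python3 nudge.py '.04 0 0 .003 0;.04 0 0 .002 0;.04 0 0 .002 0;.04 0 0 0 0;.04 0 0 0 0'
```

```text
time: 12.7
tool_pos: [0.4179, -0.3234, 0.0511]
ee_rot: [3.139, 0.001, 1.358]
wrist_force: [-0.6, -0.6, -1.7]
width: 0.063
finger_force: 30.0
time: 13.12
tool_pos: [0.4165, -0.323, 0.0423]
ee_rot: [-3.141, -0.0, 1.357]
wrist_force: [-1.0, -0.1, -2.6]
width: 0.0628
finger_force: 30.0
```

```bash
python3 nudge.py '.04 0 0 .001 0;.04 0 0 .001 0;.04 0 0 0 0;.04 0 0 0 0'; python3 nudge.py '.04 0 0 .001 0;.04 0 0 0 0;.04 0 0 0 0'
```

```text
time: 13.45
tool_pos: [0.4167, -0.3232, 0.0407]
ee_rot: [3.141, 0.0, 1.357]
wrist_force: [-0.5, 0.7, 0.8]
width: 0.0629
finger_force: 30.0
time: 13.7
tool_pos: [0.4168, -0.3232, 0.0406]
ee_rot: [3.141, 0.0, 1.357]
wrist_force: [-2.1, 2.9, 5.6]
width: 0.0629
finger_force: 30.0
```

```bash
python3 nudge.py '.094 0 0 -.0015 0;.094 0 0 0 0;.094 0 0 0 0;.094 0 0 0 0;.094 0 0 0 0;.094 0 0 0 0;.094 0 0 -.01 0;.094 0 0 -.03 0;.094 0 0 -.04 0;.094 0 0 -.04 0;.094 0 0 -.04 0;.094 0 0 -.03 0;.094 0 0 -.01 0;.094 0 0 0 0'
python3 - <<'E'
from h import *
t=snapshot("top");cv2.imwrite("pics/c1.png",t["color"]);cv2.imwrite("pics/c1c.png",cv2.resize(t["color"][190:350,120:370],None,fx=3.2,fy=3.2,interpolation=cv2.INTER_CUBIC))
E
```

```text
time: 14.87
tool_pos: [0.4179, -0.3242, 0.2454]
ee_rot: [3.134, 0.004, 1.357]
wrist_force: [-0.1, 0.5, -0.7]
width: 0.094
finger_force: 0.0
```

View pics/c1c.png

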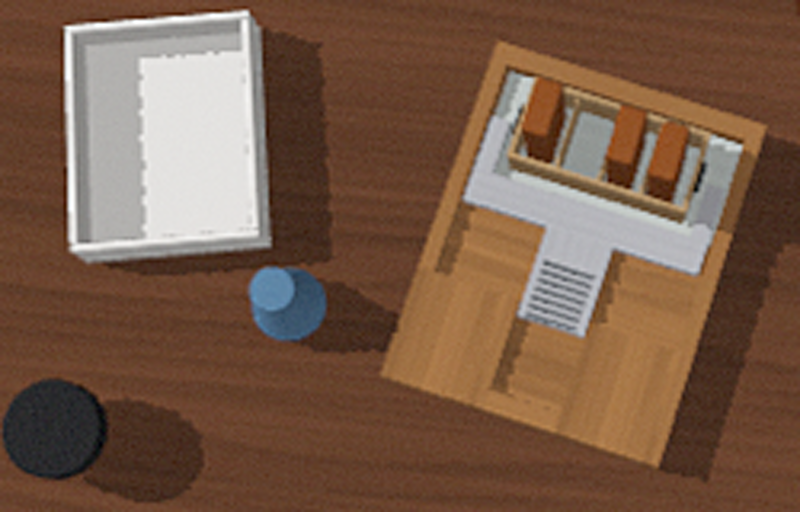

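```bash
python3 - <<'E'
from h import *
t=snapshot("top")
H,S,V=cv2.split(cv2.cvtColor(t["color"],cv2.COLOR_BGR2HSV));
for n,(u,v) in dict(b3=(548,102),b1=(630,133),b0=(669,147)).items():
    p=cast(t,120+u/3.2,190+v/3.2,.105)[:2];print(n,p.round(4),(p-O)@CX,(p-O)@CY)
P=np.array([cast(t,120+u/3.2,190+v/3.2,.06)[:2] for u,v in((508,155),(690,212))]);print((P-O)@CX,(P-O)@CY)
# lid on mat
c=blob(((S<60)&(V>90)).astype(np.uint8),(400,300,530,420)) 
x,y=cad(.0,.042);delta((x,y,.20,YAW+np.pi/2),(x,y,.07,YAW+np.pi/2))
E
```

```text
b3 [0.6283 0.0576] 0.004079439690510892 0.03966781505157376
b1 [0.6142 0.0059] 0.0011153974050186364 -0.013831481025482427
b0 [ 0.6079 -0.0185] 0.00015376078220667548 -0.03899808222598482
[-0.02614897 -0.02543631] [ 0.05762339 -0.0623206 ]
t 14.97 [ 0.4163 -0.3228  0.2397] [-3.140e+00 -1.000e-03  1.357e+00] 0.0939
turn -0.002  dx 0.4188 dy 0.1231 dz 0.0397
turn -0.000  dx 0.0000 dy 0.0000 dz 0.1300
```

View pics/c1.png

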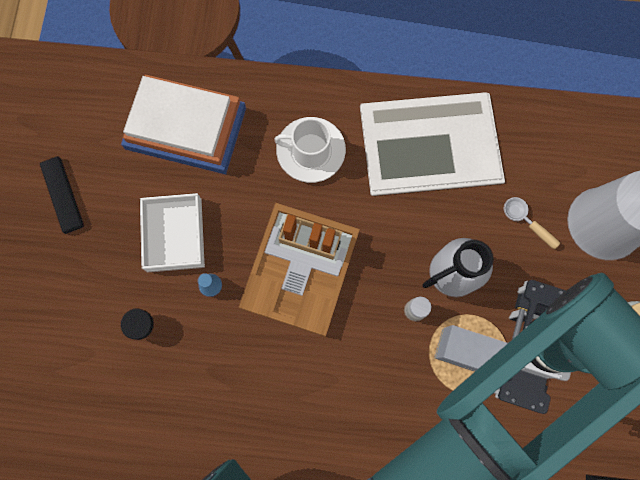

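Lid stands centred on the mat; three biscuits (cells 3, 1, 0) at (290,222), (316,231), (329,236). Go to biscuit3.

```bash
python3 nudge.py '.065 .0299 .0088 0 0;.065 .0299 .009 0 0;.065 .0299 .009 0 0;.065 .0299 .009 0 0;.065 .0299 .009 0 0;.065 .0299 .009 0 0;.065 .0299 .009 0 0;.065 .0299 .009 0 0;.065 .0299 .009 0 0;.065 .0299 .009 0 0;.065 .0299 .009 0 0;.065 .0299 .009 0 0;.065 .0299 .009 .02 0;.065 .0299 .009 .03 0;.065 0 0 .03 0;.065 0 0 .02 0;.065 0 0 0 0;.065 0 0 0 0'
python3 - <<'E'
from h import *
x,y=cad(.002,.041);delta((x,y,.07,YAW+np.pi/2))
E
```

```text
time: 16.47
tool_pos: [0.6254, 0.0583, 0.1375]
ee_rot: [-3.133, 0.002, 1.357]
wrist_force: [0.0, -0.4, 1.1]
width: 0.0652
finger_force: 0.0
t 16.47 [0.6254 0.0583 0.1375] [-3.133e+00  2.000e-03  1.357e+00] 0.0652
turn -0.002  dx 0.0012 dy 0.0009 dz 0.0675
```

```bash
python3 nudge.py '.065 .001 .001 .02 0;.065 0 0 .02 0;.065 0 0 .02 0;.065 0 0 .007 0;.065 0 0 0 0;.065 0 0 0 0;.03 0 0 0 0;.03 0 0 0 0;.02 0 0 0 0;.02 0 0 0 0;.02 0 0 0 0;.02 0 0 0 0;.02 0 0 0 0'
python3 nudge.py '.02 0 0 -.005 0;.02 0 0 -.01 0;.02 0 0 -.02 0;.02 0 0 -.03 0;.02 0 0 -.03 0;.02 0 0 -.02 0;.02 0 0 -.01 0;.02 0 0 0 0;.02 0 0 0 0'
python3 - <<'E'
from h import *
t=snapshot("side")
D=np.array([.600,.305]);d=.216;ex=np.array([np.cos(d),np.sin(d)]);ey=np.array([-ex[1],ex[0]])
print(get_obs()["joint_positions"].round(2))
p=D-.03*ey;delta((*p,.18,d+np.pi/2))
cv2.imwrite("pics/d1.png",t["color"][100:350,190:430].repeat(3,0).repeat(3,1)[:600])
E
```

```text
time: 17.55
tool_pos: [0.6295, 0.0591, 0.0758]
ee_rot: [3.14, -0.0, 1.357]
wrist_force: [-0.2, -0.1, 2.7]
width: 0.037
finger_force: 29.4
time: 18.3
tool_pos: [0.629, 0.059, 0.1999]
ee_rot: [3.142, -0.0, 1.357]
wrist_force: [1.0, 0.7, -0.6]
width: 0.0368
finger_force: 29.3
[0.   0.27 1.17 0.   1.7  0.22]
t 18.35 [0.6284 0.059  0.1984] [-3.139e+00  1.000e-03  1.357e+00] 0.037
turn -0.430  dx 0.2163 dy 0.0250 dz 0.0184
```

View pics/d1.png

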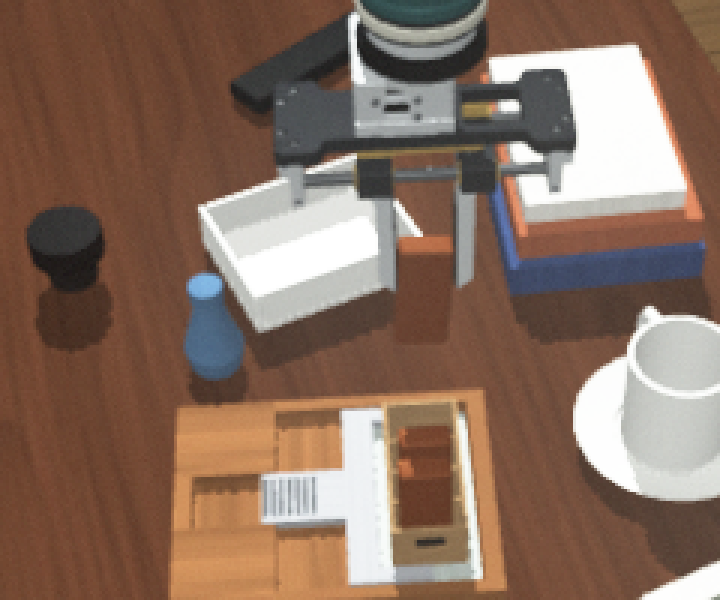

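```bash
python3 nudge.py '.02 0 0 0 -.1;.02 0 0 0 -.12;.02 0 0 0 -.11;.02 0 0 0 -.1;.02 .015 .0017 0 0;.02 .026 .003 0 0;.02 .03 .0035 0 0;.02 .03 .0035 0 0;.02 .03 .0035 0 0;.02 .03 .0035 0 0;.02 .025 .003 0 0;.02 .02 .0025 0 0;.02 .01 .001 0 0;.02 0 0 0 0;.02 0 0 0 0;.02 0 0 0 0'
python3 - <<'E'
from h import *
D=np.array([.600,.305]);d=.216;ex=np.array([np.cos(d),np.sin(d)]);ey=np.array([-ex[1],ex[0]])
p=D-.03*ey;delta((*p,.0635,d+np.pi/2))
s=snapshot("side");print([proj(s,np.r_[D+a*ex+b*ey,.04]).round() for a,b in((-.075,.06),(-.075,-.06))])
cv2.imwrite("pics/d2.png",s["color"][100:300,190:430].repeat(3,0).repeat(3,1)[:600])
E
```

```text
time: 19.68
tool_pos: [0.6074, 0.2744, 0.1994]
ee_rot: [-3.14, 0.001, 1.785]
wrist_force: [-0.6, 0.0, -0.3]
width: 0.0371
finger_force: 29.3
t 19.68 [0.6074 0.2744 0.1994] [-3.140e+00  1.000e-03  1.785e+00] 0.0371
turn -0.002  dx 0.0015 dy -0.0006 dz 0.1359
[array([255., 170.]), array([275., 200.])]
```

View pics/d2.png

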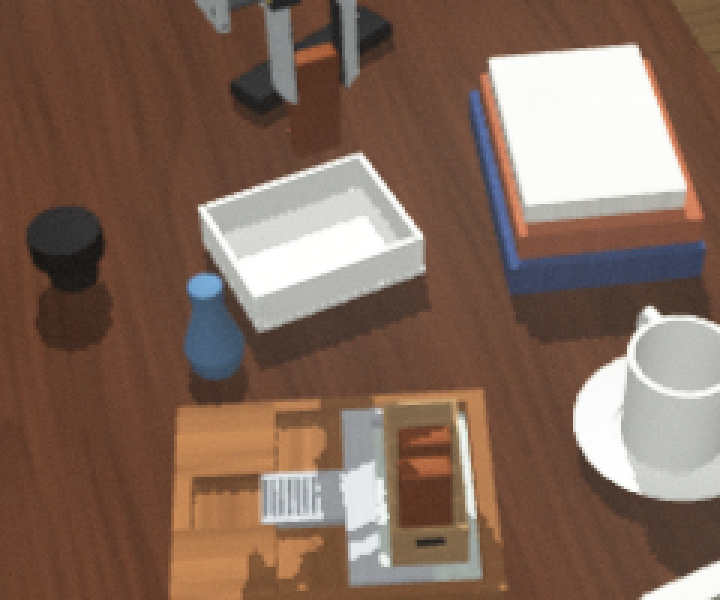

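Dish unmoved (corners at crop (200,208), (258,300) as predicted). Lower the biscuit.

```bash
python3 nudge.py '.02 .001 0 .02 0;.02 0 0 .03 0;.02 0 0 .03 0;.02 0 0 .03 0;.02 0 0 .015 0;.02 0 0 .008 0;.02 0 0 0 0;.02 0 0 0 0'; python3 nudge.py '.02 0 0 .002 0;.02 0 0 .002 0;.02 0 0 .0015 0;.02 0 0 0 0;.02 0 0 0 0'
```

```text
time: 20.4
tool_pos: [0.6079, 0.2757, 0.0679]
ee_rot: [3.141, -0.0, 1.785]
wrist_force: [-0.0, 0.3, 0.4]
width: 0.0374
finger_force: 29.3
time: 20.82
tool_pos: [0.6073, 0.2765, 0.062]
ee_rot: [3.141, -0.0, 1.787]
wrist_force: [-0.3, 0.3, -0.2]
width: 0.0374
finger_force: 29.3
```

```bash
python3 nudge.py '.02 0 0 .001 0;.02 0 0 .0005 0;.02 0 0 0 0'; python3 nudge.py '.02 0 0 .001 0;.02 0 0 0 0;.02 0 0 0 0'
```

```text
time: 21.07
tool_pos: [0.6075, 0.2765, 0.0608]
ee_rot: [3.141, -0.0, 1.787]
wrist_force: [-0.1, -0.5, 1.8]
width: 0.0369
finger_force: 29.4
time: 21.32
tool_pos: [0.6075, 0.2766, 0.0607]
ee_rot: [3.14, -0.0, 1.787]
wrist_force: [-1.8, 0.2, 6.1]
width: 0.0369
finger_force: 29.5
```

```bash
python3 nudge.py '.065 0 0 -.0012 0;.065 0 0 0 0;.065 0 0 0 0;.065 0 0 0 0;.065 0 0 -.01 0;.065 0 0 -.03 0;.065 0 0 -.04 0;.065 0 0 -.04 0;.065 0 0 -.02 0.03;.065 0 0 0 .1;.065 0 0 0 .1;.065 0 0 0 .1;.065 0 0 0 .1;.065 0 0 0 0'
python3 - <<'E'
from h import *
x,y=cad(.001,-.014);delta((x,y,.2,YAW+np.pi/2),(x,y,.0745,YAW+np.pi/2))
E
```

```text
time: 22.48
tool_pos: [0.6073, 0.2764, 0.2009]
ee_rot: [3.141, -0.0, 1.355]
wrist_force: [0.6, -0.1, -0.1]
width: 0.065
finger_force: 0.0
t 22.48 [0.6073 0.2764 0.2009] [ 3.141 -0.     1.355] 0.065
turn -0.004  dx -0.2631 dy 0.0635 dz 0.0009
turn -0.000  dx 0.0000 dy 0.0000 dz 0.1255
```

```bash
python3 nudge.py '.065 -.0199 .0048 0 -.003;.065 -.032 .0077 0 0;.065 -.032 .0077 0 0;.065 -.032 .0077 0 0;.065 -.032 .0077 0 0;.065 -.032 .0077 0 0;.065 -.032 .0077 0 0;.065 -.032 .0077 0.02 0;.065 -.0192 .0047 .02 0;.065 0 0 .02 0;.065 0 0 0 0;.065 0 0 0 0;.065 0 0 0 0'
python3 - <<'E'
from h import *
x,y=cad(.001,-.014);delta((x,y,.0745,YAW+np.pi/2))
s=snapshot("side");cv2.imwrite("pics/d3.png",s["color"][80:300,190:430].repeat(3,0).repeat(3,1)[:600])
E
```

```text
time: 23.57
tool_pos: [0.6146, 0.0064, 0.1417]
ee_rot: [3.14, -0.001, 1.362]
wrist_force: [-0.3, -0.2, -0.1]
width: 0.0649
finger_force: 0.0
t 23.57 [0.6146 0.0064 0.1417] [ 3.140e+00 -1.000e-03  1.362e+00] 0.0649
turn 0.003  dx -0.0008 dy -0.0005 dz 0.0672
```

View pics/d3.png

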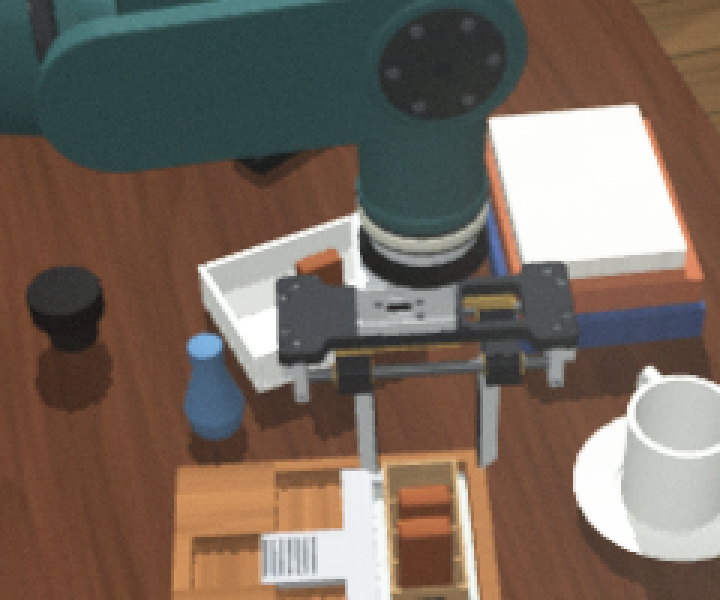

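The first biscuit stands in the dish (top at crop (320,262)); dish unmoved. Take biscuit1.

```bash
python3 nudge.py '.065 -.0008 -.0005 .02 0;.065 0 0 .02 0;.065 0 0 .02 0;.065 0 0 .007 0;.065 0 0 0 0;.03 0 0 0 0;.03 0 0 0 0;.02 0 0 0 0;.02 0 0 0 0;.02 0 0 0 0;.02 0 0 0 0;.02 0 0 0 0;.02 0 0 0 0'
python3 nudge.py '.02 0 0 -.005 0;.02 0 0 -.01 0;.02 0 0 -.02 0;.02 0 0 -.03 0;.02 0 0 -.03 0;.02 0 0 -.02 0;.02 0 0 -.01 0;.02 0 0 0 -.1;.02 0 0 0 -.12;.02 0 0 0 -.11;.02 0 0 0 -.1;.02 0 0 0 0;.02 0 0 0 0'
python3 - <<'E'
from h import *
D=np.array([.600,.305]);d=.216
delta((*D,.20,d+np.pi/2))
E
```

```text
time: 24.7
tool_pos: [0.614, 0.0051, 0.0744]
ee_rot: [3.14, -0.0, 1.36]
wrist_force: [-0.3, 0.2, 4.4]
width: 0.036
finger_force: 29.8
time: 25.78
tool_pos: [0.613, 0.0052, 0.1974]
ee_rot: [-3.14, -0.001, 1.787]
wrist_force: [-0.5, -0.3, -0.6]
width: 0.0359
finger_force: 29.8
t 25.78 [0.613  0.0052 0.1974] [-3.140e+00 -1.000e-03  1.787e+00] 0.0359
turn 0.000  dx 0.2956 dy 0.0516 dz -0.0026
```

```bash
python3 nudge.py '.02 .0146 .0026 0 0;.02 .029 .005 0 0;.02 .032 .0056 0 0;.02 .032 .0056 0 0;.02 .032 .0056 0 0;.02 .032 .0056 0 0;.02 .032 .0056 0 0;.02 .032 .0056 0 0;.02 .032 .0056 0 0;.02 .018 .003 0 0;.02 .01 .0016 0 0;.02 0 0 .01 0;.02 0 0 .02 0;.02 0 0 .02 0;.02 0 0 0 0;.02 0 0 0 0'
python3 - <<'E'
from h import *
D=np.array([.600,.305]);d=.216
delta((*D,.0645,d+np.pi/2))
E
```

```text
time: 27.12
tool_pos: [0.5984, 0.3032, 0.146]
ee_rot: [-3.137, 0.001, 1.788]
wrist_force: [0.0, -0.5, -0.7]
width: 0.0359
finger_force: 29.8
t 27.12 [0.5984 0.3032 0.146 ] [-3.137e+00  1.000e-03  1.788e+00] 0.0359
turn 0.001  dx 0.0014 dy 0.0020 dz 0.0815
```

```bash
python3 nudge.py '.02 .002 .001 .02 0;.02 0 0 .025 0;.02 0 0 .02 0;.02 0 0 .01 0;.02 0 0 .006 0;.02 0 0 0 0;.02 0 0 0 0;.02 0 0 0.002 0;.02 0 0 .002 0;.02 0 0 0 0;.02 0 0 0 0'; python3 nudge.py '.02 0 0 .001 0;.02 0 0 .001 0;.02 0 0 0 0;.02 0 0 0 0'
```

```text
time: 28.03
tool_pos: [0.6001, 0.3072, 0.0637]
ee_rot: [3.141, -0.0, 1.79]
wrist_force: [0.6, -0.0, 0.4]
width: 0.0359
finger_force: 29.8
time: 28.37
tool_pos: [0.5997, 0.307, 0.0611]
ee_rot: [-3.141, 0.0, 1.79]
wrist_force: [-0.3, -0.3, -1.1]
width: 0.0359
finger_force: 29.8
```

```bash
python3 nudge.py '.02 0 0 .001 0;.02 0 0 .001 0;.02 0 0 0 0'; python3 nudge.py '.02 0 0 .001 0;.02 0 0 0 0;.02 0 0 0 0'
```

```text
time: 28.62
tool_pos: [0.6, 0.3071, 0.0595]
ee_rot: [3.141, -0.0, 1.79]
wrist_force: [-0.5, 0.9, 1.3]
width: 0.0364
finger_force: 29.8
time: 28.87
tool_pos: [0.6, 0.3071, 0.0594]
ee_rot: [3.141, -0.0, 1.79]
wrist_force: [-2.5, -1.2, 6.8]
width: 0.0362
finger_force: 29.8
```

```bash
python3 nudge.py '.065 0 0 -.0012 0;.065 0 0 0 0;.065 0 0 0 0;.065 0 0 0 0;.065 0 0 -.01 0;.065 0 0 -.03 0;.065 0 0 -.04 0;.065 0 0 -.04 0;.065 0 0 -.02 0.03;.065 0 0 0 .1;.065 0 0 0 .1;.065 0 0 0 .1;.065 0 0 0 .1;.065 0 0 0 0'
python3 - <<'E'
from h import *
x,y=cad(.0,-.041);delta((x,y,.2,YAW+np.pi/2))
E
```

```text
time: 30.03
tool_pos: [0.6, 0.3071, 0.2002]
ee_rot: [3.141, -0.001, 1.358]
wrist_force: [0.4, -0.1, -0.2]
width: 0.0653
finger_force: 0.0
t 30.03 [0.6    0.3071 0.2002] [ 3.141e+00 -1.000e-03  1.358e+00] 0.0653
turn -0.001  dx -0.3186 dy 0.0761 dz 0.0002
```

```bash
python3 nudge.py '.065 -.0186 .0045 0 0;.065 -.03 .0072 0 0;.065 -.033 .0079 0 0;.065 -.033 .0079 0 0;.065 -.033 .0079 0 0;.065 -.033 .0079 0 0;.065 -.033 .0079 0 0;.065 -.033 .0079 0 0;.065 -.033 .0079 0 0;.065 -.024 .0055 .02 0;.065 -.015 .0036 .02 0;.065 0 0 .02 0;.065 0 0 0 0;.065 0 0 0 0;.065 0 0 0 0'
python3 - <<'E'
from h import *
x,y=cad(.0,-.041);delta((x,y,.0745,YAW+np.pi/2))
E
```

```text
time: 31.28
tool_pos: [0.6082, -0.02, 0.1409]
ee_rot: [3.14, -0.0, 1.362]
wrist_force: [-0.7, -0.9, -0.6]
width: 0.0649
finger_force: 0.0
t 31.28 [ 0.6082 -0.02    0.1409] [ 3.14  -0.     1.362] 0.0649
turn 0.003  dx -0.0006 dy -0.0007 dz 0.0664
```

```bash
python3 nudge.py '.065 -.0006 -.0007 .02 0;.065 0 0 .02 0;.065 0 0 .02 0;.065 0 0 .007 0;.065 0 0 0 0;.03 0 0 0 0;.03 0 0 0 0;.02 0 0 0 0;.02 0 0 0 0;.02 0 0 0 0;.02 0 0 0 0;.02 0 0 0 0;.02 0 0 0 0'
python3 nudge.py '.02 0 0 -.005 0;.02 0 0 -.01 0;.02 0 0 -.02 0;.02 0 0 -.03 0;.02 0 0 -.03 0;.02 0 0 -.02 0;.02 0 0 -.01 0;.02 0 0 0 -.1;.02 0 0 0 -.12;.02 0 0 0 -.11;.02 0 0 0 -.1;.02 0 0 0 0;.02 0 0 0 0'
python3 - <<'E'
from h import *
D=np.array([.600,.305]);d=.216;ey=np.array([-np.sin(d),np.cos(d)])
delta((*(D+.03*ey),.20,d+np.pi/2))
E
```

```text
time: 32.37
tool_pos: [0.6074, -0.021, 0.0736]
ee_rot: [3.14, -0.0, 1.36]
wrist_force: [0.2, -0.6, 4.7]
width: 0.0361
finger_force: 29.7
time: 33.45
tool_pos: [0.6063, -0.0208, 0.1966]
ee_rot: [-3.14, -0.001, 1.787]
wrist_force: [-0.1, -0.7, 0.0]
width: 0.0356
finger_force: 29.7
t 33.45 [ 0.6063 -0.0208  0.1966] [-3.140e+00 -1.000e-03  1.787e+00] 0.0356
turn 0.000  dx 0.3496 dy 0.0637 dz -0.0034
```

```bash
python3 nudge.py '.02 .0166 .0027 0 0;.02 .03 .0055 0 0;.02 .035 .0064 0 0;.02 .035 .0064 0 0;.02 .035 .0064 0 0;.02 .035 .0064 0 0;.02 .035 .0064 0 0;.02 .035 .0064 0 0;.02 .035 .0064 0 0;.02 .03 .0055 0 0;.02 .018 .0035 0 0;.02 .01 .0017 0 0;.02 0 0 .01 0;.02 0 0 .02 0;.02 0 0 .02 0;.02 0 0 0 0;.02 0 0 0 0'
python3 - <<'E'
from h import *
D=np.array([.600,.305]);d=.216;ey=np.array([-np.sin(d),np.cos(d)])
delta((*(D+.03*ey),.0635,d+np.pi/2))
s=snapshot("side");cv2.imwrite("pics/d4.png",s["color"][80:280,190:430].repeat(3,0).repeat(3,1)[:600])
E
```

```text
time: 34.87
tool_pos: [0.5922, 0.3322, 0.1451]
ee_rot: [-3.137, 0.001, 1.787]
wrist_force: [-0.8, -0.1, 0.2]
width: 0.0363
finger_force: 29.7
t 34.87 [0.5922 0.3322 0.1451] [-3.137e+00  1.000e-03  1.787e+00] 0.0363
turn 0.001  dx 0.0018 dy 0.0018 dz 0.0816
```

View pics/d4.png

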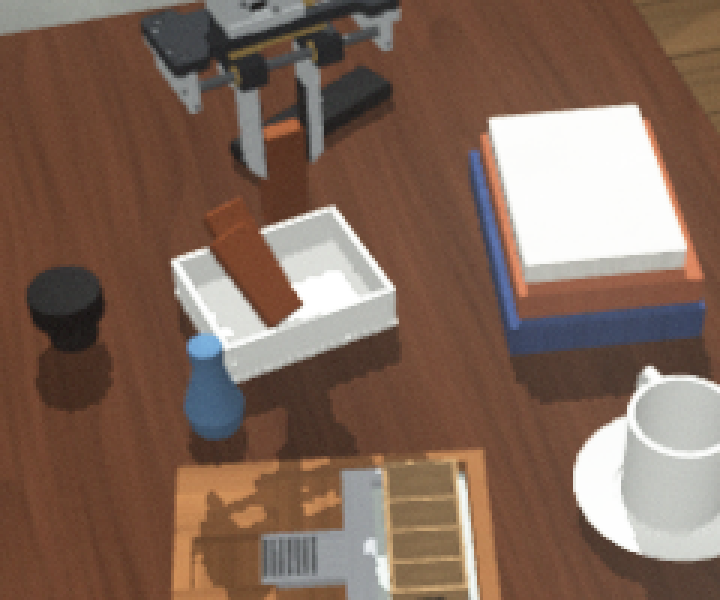

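The dish has been knocked aside (rim corners now at crop (173,262), (333,208), (397,290), (232,350)); both biscuits lean inside on its -x wall. Re-measure.

```bash
python3 - <<'E'
from h import *
s=snapshot("side");f=lambda u,v,z:cast(s,190+u/3,80+v/3,z)[:2]
C=np.array([f(*p,.04) for p in((173,262),(333,208),(397,290),(232,350))]);print(C.round(3).tolist(),C.mean(0),np.linalg.norm(C-np.roll(C,-1,0),axis=1))
e=C[1]-C[0]+C[2]-C[3];d=np.arctan2(e[1],e[0]);print("yaw",d)
D=C.mean(0);ex=e/np.linalg.norm(e);ey=np.array([-ex[1],ex[0]])
for n,p in dict(foot_r=(302,303,.008),foot_l=(270,325,.008),foottop=(290,290,.015),topcorner=(215,245,.06),top2=(207,213,.08),top2b=(245,200,.09)).items():
    q=f(*p)-D;print(n,q@ex,q@ey)
q=D+.04*ex;delta((*q,.145,d+np.pi/2))
t=snapshot("top");I=t["color"]
cv2.imwrite("pics/e1.png",cv2.resize(I[150:350,90:290],None,fx=3,fy=3,interpolation=cv2.INTER_CUBIC))
E
```

```text
[[0.498, 0.363], [0.643, 0.391], [0.668, 0.276], [0.525, 0.247]] [0.58335633 0.3193038 ] [0.14690691 0.11754521 0.1462638  0.11869452]
yaw 0.19671686915296982
foot_r 0.01179611288750933 -0.00426405625370299
foot_l -0.022665978809392577 -0.01587372468225945
foottop 0.00679382293776639 0.007890005061573929
topcorner -0.0425629280661243 0.04032029097713291
top2 -0.04009204843366812 0.057703490475526635
top2b -0.01002674453150475 0.04655033467137693
t 34.97 [0.5937 0.3333 0.1485] [ 3.14  -0.     1.788] 0.0362
turn 0.021  dx -0.0117 dy 0.0271 dz 0.0035
```

View pics/e1.png

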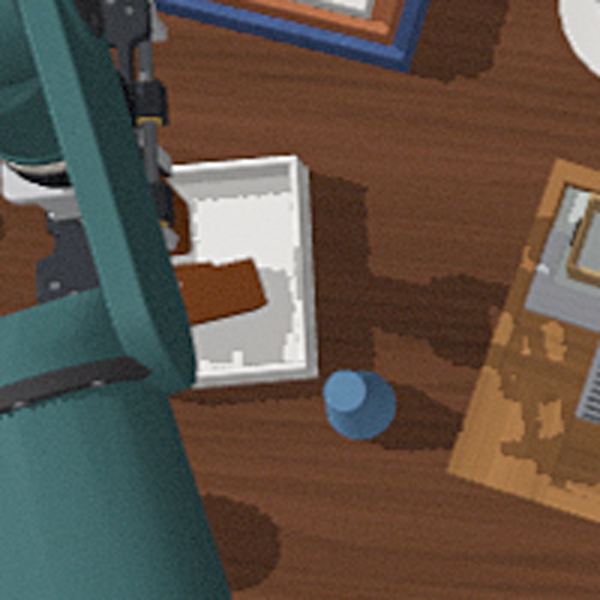

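```bash
python3 - <<'E'
from h import *
t=snapshot("top");D=np.array([.5834,.3193]);d=.197;ex=np.array([np.cos(d),np.sin(d)]);ey=np.array([-ex[1],ex[0]])
for u,v,z in((262,212,.005),(266,300,.01),(250,260,.02),(180,320,.04),(300,157,.04),(316,378,.04),(190,190,.06)):
    p=cast(t,90+u/3,150+v/3,z)[:2];print(u,v,p.round(4),((p-D)@ex).round(4),((p-D)@ey).round(4))
p=D+.038*ex-.03*ey
delta((*p,.145,d+np.pi/2),(*p,.0635,d+np.pi/2))
E
```

```text
262 212 [0.6305 0.3043] 0.0433 -0.0239
266 300 [0.5671 0.2907] -0.0216 -0.0249
250 260 [0.5922 0.3036] 0.0056 -0.0171
180 320 [0.5421 0.3394] -0.0366 0.0278
300 157 [0.6641 0.2752] 0.0705 -0.059
316 378 [0.5123 0.2418] -0.0849 -0.0621
190 190 [0.6282 0.3413] 0.0483 0.0128
t 35.07 [0.594  0.3339 0.1495] [ 3.138e+00 -1.000e-03  1.789e+00] 0.0367
turn 0.021  dx -0.0423 dy 0.0248 dz 0.0045
turn -0.000  dx 0.0000 dy 0.0000 dz 0.0815
```

```bash
python3 nudge.py '.02 -.01 .005 0 0.02;.02 -.015 .01 0 0;.02 -.012 .0075 0 0;.02 -.0053 .0025 0 0;.02 0 0 0 0;.02 0 0 0.02 0;.02 0 0 .02 0;.02 0 0 .02 0;.02 0 0 .012 0;.02 0 0 .006 0;.02 0 0 0 0;.02 0 0 0 0;.02 0 0 0 0'; python3 nudge.py '.02 0 0 .002 0;.02 0 0 .002 0;.02 0 0 .0015 0;.02 0 0 0 0;.02 0 0 0 0'
```

```text
time: 36.15
tool_pos: [0.6269, 0.2983, 0.0713]
ee_rot: [3.139, -0.001, 1.77]
wrist_force: [0.3, 0.3, 0.0]
width: 0.0359
finger_force: 29.7
time: 36.57
tool_pos: [0.6259, 0.2978, 0.0638]
ee_rot: [-3.141, -0.0, 1.77]
wrist_force: [0.0, 0.5, 0.4]
width: 0.0364
finger_force: 29.7
```

```bash
python3 nudge.py '.02 0 0 .002 0;.02 0 0 .002 0;.02 0 0 0 0;.02 0 0 0 0';python3 nudge.py '.02 0 0 .001 0;.02 0 0 .001 0;.02 0 0 0 0;.02 0 0 0 0'
```

```text
time: 36.9
tool_pos: [0.6258, 0.2978, 0.0596]
ee_rot: [-3.141, 0.0, 1.77]
wrist_force: [-0.7, -0.7, 0.1]
width: 0.0365
finger_force: 29.7
time: 37.23
tool_pos: [0.6262, 0.2979, 0.0587]
ee_rot: [3.141, -0.0, 1.77]
wrist_force: [-0.8, 0.1, 2.3]
width: 0.0362
finger_force: 29.7
```

```bash
python3 nudge.py '.065 0 0 -.0005 0;.065 0 0 0 0;.065 0 0 0 0;.065 0 0 0 0;.065 0 0 -.01 0;.065 0 0 -.03 0;.065 0 0 -.04 0;.065 0 0 -.04 0;.08 0 0 -.04 0;.08 -.035 -.015 0 0;.08 -.035 -.015 0 0;.08 -.035 -.015 0 0;.08 -.035 -.015 0 0;.08 -.035 -.015 0 0;.08 -.035 -.015 0 0;.08 -.035 -.015 0 0;.08 -.035 -.015 0 0;.08 -.03 -.01 0 0;.08 0 0 0 0;.08 0 0 0 0'
python3 - <<'E'
from h import *
t=snapshot("top");I=t["color"];V=I.max(2)
print("stop",circ(t,blob((V<45).astype(np.uint8),(80,270,200,380)),.045))
cv2.imwrite("pics/e2.png",cv2.resize(I[170:370,90:290],None,fx=3,fy=3,interpolation=cv2.INTER_CUBIC))
E
```

```text
time: 38.9
tool_pos: [0.5598, -0.0332, 0.2194]
ee_rot: [3.14, -0.0, 1.766]
wrist_force: [-0.4, 0.1, 0.1]
width: 0.0799
finger_force: 0.0
stop ((0.4050545394420624, 0.3415946066379547), 0.031838007271289825)
```

View pics/e2.png

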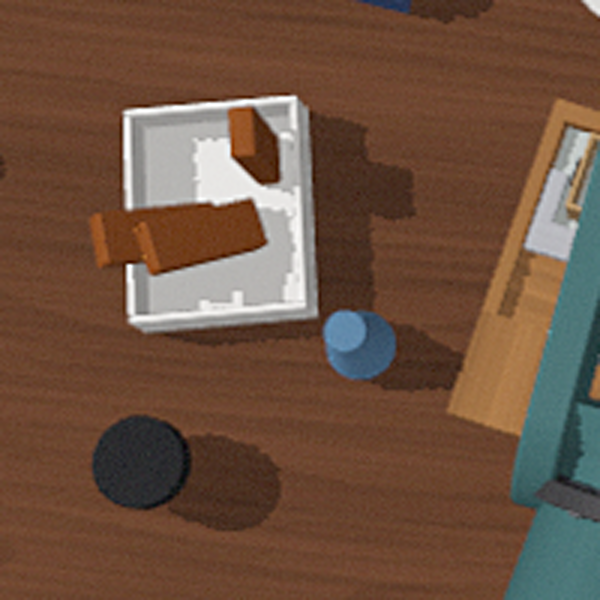

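Two biscuits lie stacked, leaning on the dish's +y wall (end at crop (95,240)); the third stands at (255,145). The stopper is unmoved. Check where the lowest leaning biscuit's centre is by triangulation.

```bash
python3 - <<'E'
from h import *
t=snapshot("top");s=snapshot("side")
D=np.array([.5834,.3193]);d=.197;ex=np.array([np.cos(d),np.sin(d)]);ey=np.array([-ex[1],ex[0]])
def tri(a,b):
    c1,d1=ray(t,90+a[0]/3,170+a[1]/3);c2,d2=ray(s,190+b[0]/3,80+b[1]/3)
    k=np.linalg.lstsq(np.c_[d1,-d2],c2-c1,rcond=None)[0];P,Q=c1+k[0]*d1,c2+k[1]*d2;p=(P+Q)/2
    print(p.round(4),"dish",((p[:2]-D)@ex).round(4),((p[:2]-D)@ey).round(4),"gap",np.linalg.norm(P-Q).round(4))
tri((92,215),(242,199));tri((101,265),(207,213));tri((262,243),(300,305));tri((136,224),(246,222));tri((150,272),(213,245))
E
```

```text
[0.5645 0.3962 0.0637] dish -0.0035 0.0791 gap 0.0039
[0.5318 0.3835 0.0666] dish -0.0381 0.0731 gap 0.0053
[0.5752 0.2884 0.0314] dish -0.0141 -0.0287 gap 0.028
[0.5614 0.3657 0.0643] dish -0.0125 0.0498 gap 0.0041
[0.5308 0.3529 0.058 ] dish -0.045 0.0433 gap 0.0033
```

```bash
python3 - <<'E'
from h import *
t=snapshot("top");s=snapshot("side")
for n,S,box,k in(("top",t,(425,230,505,300),13),("side",s,(318,325,395,400),17)):
    m=(S["color"].max(2)<60).astype(np.uint8);b=blob(m,box);f=np.zeros_like(m);cv2.drawContours(f,[b],-1,1,-1)
    f=cv2.morphologyEx(f,cv2.MORPH_OPEN,cv2.getStructuringElement(cv2.MORPH_ELLIPSE,(k,k)))
    c=blob(f,(0,0,640,480));print(n,cv2.boundingRect(c),cv2.boundingRect(b),"circ",circ(S,c,.17),"cam",ray(S,0,0)[0].round(2))
    cv2.imwrite(f"pics/m_{n}.png",cv2.resize(S["color"][box[1]:box[3],box[0]:box[2]],None,fx=5,fy=5,interpolation=cv2.INTER_CUBIC))
a=cv2.imread("pics/m_top.png");b=cv2.imread("pics/m_side.png");H=np.zeros((380,800,3),np.uint8);H[:350,:400]=a[:350,:400];H[:375,405:790]=b[:375,:385];cv2.imwrite("pics/m.png",H)
delta((.405,.3416,.219,1.766),(.405,.3416,.031,1.766))
E
```

```text
top (453, 240, 40, 38) (425, 240, 69, 48) circ ((0.5782338976860046, -0.28011447191238403), 0.03806794434785843) cam [ 0.35 -0.01  1.25]
side (341, 340, 41, 47) (323, 336, 59, 51) circ ((0.5778746008872986, -0.2940762937068939), 0.041064467281103134) cam [ 0.42 -0.69  0.96]
t 39.15 [ 0.5601 -0.0304  0.2186] [ 3.141 -0.     1.772] 0.0798
turn 0.006  dx 0.3950 dy -0.0800 dz -0.0004
turn -0.000  dx 0.0000 dy 0.0000 dz 0.1880
```

View pics/m.png

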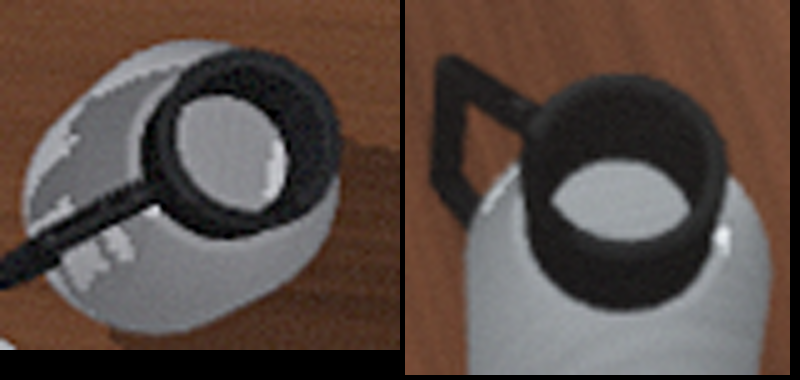

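Carafe rim: in the side view its centre is about pixel (362,358), in the top view about (475,258).

```bash
python3 - <<'E'
from h import *
t=snapshot("top");s=snapshot("side")
a=cast(s,362,358.3,.17);b=cast(t,475,258,.17);print(a,b)
for n,S in(("top",t),("side",s)):
    c=(a+b)/2
    for r in(.026,.033):
        q=np.array([proj(S,c+[r*np.cos(k),r*np.sin(k),0]) for k in np.arange(0,6.28,.1)]);o=(425,230) if n=="top" else (318-81,325);q=(q-o)*5;print(n,r,q.min(0).round(),q.max(0).round())
E
python3 nudge.py '.094 .018 -.004 0 0;.094 .03 -.006 0 0;.094 .035 -.007 0 0;.094 .035 -.007 0 0;.094 .035 -.007 0 0;.094 .035 -.007 0 0;.094 .035 -.007 0 0;.094 .035 -.007 0 0;.094 .035 -.007 0 0;.094 .035 -.007 0 0;.094 .03 -.007 0 0;.094 .02 -.005 0.02 0;.094 .015 -.003 .02 0;.094 .007 -.001 .03 0;.094 0 0 .03 0;.094 0 0 0.02 0;.094 0 0 0 0;.094 0 0 0 0'
python3 -c "
from h import *
delta((.405,.3416,.031,1.766))"
```

```text
[ 0.58147296 -0.28771112  0.17      ] [ 0.57964478 -0.28537711  0.17      ]
top 0.026 [182.  68.] [325. 209.]
top 0.033 [162.  49.] [344. 228.]
side 0.026 [540.  93.] [703. 238.]
side 0.033 [518.  74.] [724. 259.]
time: 40.75
tool_pos: [0.3993, 0.3442, 0.0975]
ee_rot: [-3.139, 0.001, 1.771]
wrist_force: [-0.4, 0.4, 0.8]
width: 0.0939
finger_force: 0.0
t 40.75 [0.3993 0.3442 0.0975] [-3.139e+00  1.000e-03  1.771e+00] 0.0939
turn 0.005  dx -0.0036 dy 0.0050 dz 0.0665
```

```bash
python3 nudge.py '.094 -.0036 .005 .01 0;.094 0 0 .02 0;.094 0 0 .02 0;.094 0 0 .0165 0;.094 0 0 0 0;.094 0 0 0 0;.094 0 0 0 0'
python3 -c "
from h import *
t=snapshot('side');m=(t['color'].max(2)<50).astype(np.uint8)
delta((.405,.3416,.031,1.766))"
```

```text
time: 41.33
tool_pos: [0.4076, 0.3424, 0.034]
ee_rot: [3.138, -0.001, 1.77]
wrist_force: [0.0, 0.9, 0.6]
width: 0.094
finger_force: 0.0
t 41.38 [0.4077 0.3425 0.0343] [ 3.138e+00 -2.000e-03  1.770e+00] 0.094
turn 0.004  dx -0.0004 dy -0.0028 dz 0.0033
```

```bash
python3 nudge.py '.094 0 -.0015 .002 0;.094 0 0 0 0;.06 0 0 0 0;.06 0 0 0 0;.05 0 0 0 0;.04 0 0 0 0;.04 0 0 0 0;.04 0 0 0 0;.04 0 0 0 0;.04 0 0 0 0;.04 0 0 0 0'
python3 nudge.py '.04 0 0 -.01 0;.04 0 0 -.02 0;.04 0 0 -.03 0;.04 0 0 -.04 0;.04 0 0 -.04 0;.04 0 0 -.04 0;.04 0 0 -.03 0;.04 0 0 -.02 0;.04 0 0 0 0;.04 0 0 0 0;.04 0 0 0 0'
python3 -c "
from h import *
delta((.5802,-.2865,.26,1.766))"
```

```text
time: 42.3
tool_pos: [0.4045, 0.3413, 0.03]
ee_rot: [-3.142, -0.0, 1.77]
wrist_force: [0.3, -0.0, 1.0]
width: 0.0605
finger_force: 30.0
time: 43.22
tool_pos: [0.4039, 0.3408, 0.258]
ee_rot: [-3.139, 0.001, 1.77]
wrist_force: [0.4, 0.5, -1.7]
width: 0.0603
finger_force: 30.0
t 43.22 [0.4039 0.3408 0.258 ] [-3.139e+00  1.000e-03  1.770e+00] 0.0603
turn 0.004  dx -0.6496 dy 0.0513 dz -0.0020
```

```bash
python3 nudge.py '.04 -.018 .0015 0 0;.04 -.03 .0024 0 0;.04 -.036 .0028 0 0;.04 -.036 .0028 0 0;.04 -.036 .0028 0 0;.04 -.036 .0028 0 0;.04 -.036 .0028 0 0;.04 -.036 .0028 0 0;.04 -.036 .0028 0 0;.04 -.036 .0028 0 0;.04 -.036 .0028 0 0;.04 -.036 .0028 0 0;.04 -.036 .0028 0 0;.04 -.036 .0028 0 0;.04 -.036 .0028 0 0;.04 -.036 .0028 0 0;.04 -.03 .0024 0 0;.04 -.02 .0016 0 0;.04 -.01 .001 0 0'
python3 nudge.py '.04 -.0376 .003 0 0;.04 0 0 0 0;.04 0 0 0 0;.04 0 0 0 0'
python3 -c "
from h import *
delta((.5802,-.2865,.205,1.766))"
```

```text
time: 44.8
tool_pos: [0.5718, -0.2515, 0.2553]
ee_rot: [-3.136, -0.004, 1.767]
wrist_force: [-0.1, 1.1, -1.6]
width: 0.0601
finger_force: 30.0
time: 45.13
tool_pos: [0.5826, -0.2843, 0.2582]
ee_rot: [-3.14, -0.003, 1.77]
wrist_force: [0.6, 1.0, -1.7]
width: 0.0601
finger_force: 30.0
t 45.13 [ 0.5826 -0.2843  0.2582] [-3.14e+00 -3.00e-03  1.77e+00] 0.0601
turn 0.004  dx -0.0017 dy -0.0028 dz 0.0532
```

```bash
python3 nudge.py '.04 -.0017 -.0025 .01 0;.04 0 0 .02 0;.04 0 0 .015 0;.04 0 0 .006 0;.04 0 0 0 0;.04 0 0 0 0;.04 0 0 0 0'
python3 -c "
from h import *
delta((.5802,-.2865,.172,1.766))
for n in ('top','side'):
    S=snapshot(n);print(n,proj(S,np.array([.5802,-.2865,.17])))"
```

```text
time: 45.72
tool_pos: [0.5813, -0.2873, 0.2104]
ee_rot: [3.14, 0.001, 1.77]
wrist_force: [-0.1, 0.4, -1.2]
width: 0.0601
finger_force: 30.0
t 45.72 [ 0.5813 -0.2873  0.2104] [3.14e+00 1.00e-03 1.77e+00] 0.0601
turn 0.004  dx 0.0010 dy -0.0010 dz 0.0384
top [475.63264821 257.7633778 ]
side [361.00745462 357.8472197 ]
```

Lower into the bore, watching the force.

```bash
python3 nudge.py '.04 .0005 -.0005 .006 0;.04 0 0 .006 0;.04 0 0 .005 0;.04 0 0 0 0;.04 0 0 0 0'; python3 nudge.py '.04 0 0 .005 0;.04 0 0 .005 0;.04 0 0 0.004 0;.04 0 0 0 0;.04 0 0 0 0'
```

```text
time: 46.23
tool_pos: [0.5799, -0.2869, 0.1908]
ee_rot: [-3.14, -0.001, 1.77]
wrist_force: [-0.4, 0.9, -1.6]
width: 0.06
finger_force: 30.0
time: 46.65
tool_pos: [0.5801, -0.287, 0.1773]
ee_rot: [-3.141, -0.001, 1.77]
wrist_force: [-0.2, -0.6, -1.2]
width: 0.06
finger_force: 30.0
```

```bash
python3 nudge.py '.04 0 0 .002 0;.04 0 0 .002 0;.04 0 0 0 0;.04 0 0 0 0';python3 nudge.py '.04 0 0 .001 0;.04 0 0 .0005 0;.04 0 0 0 0;.04 0 0 0 0'
```

```text
time: 46.98
tool_pos: [0.5803, -0.2871, 0.1738]
ee_rot: [-3.142, -0.0, 1.77]
wrist_force: [0.1, -0.1, -2.0]
width: 0.0606
finger_force: 30.0
time: 47.32
tool_pos: [0.5804, -0.2871, 0.1724]
ee_rot: [3.142, -0.0, 1.77]
wrist_force: [1.7, -0.8, -1.7]
width: 0.0602
finger_force: 30.0
```

```bash
python3 nudge.py '.04 0 0 .001 0;.04 0 0 0 0;.04 0 0 0 0';python3 nudge.py '.04 0 0 .001 0;.04 0 0 0 0;.04 0 0 0 0'
```

```text
time: 47.57
tool_pos: [0.5805, -0.2872, 0.172]
ee_rot: [3.141, 0.0, 1.77]
wrist_force: [0.2, 0.8, 0.6]
width: 0.0604
finger_force: 30.0
time: 47.82
tool_pos: [0.5805, -0.2872, 0.172]
ee_rot: [3.14, 0.001, 1.77]
wrist_force: [-1.6, 0.6, 5.5]
width: 0.0601
finger_force: 30.0
```

```bash
python3 nudge.py '.094 0 0 -.0012 0;.094 0 0 0 0;.094 0 0 0 0;.094 0 0 0 0;.094 0 0 0 0;.094 0 0 -.01 0;.094 0 0 -.03 0;.094 0 0 -.03 0;.094 0 0 -.03 0;.094 0 -.035 0 0;.094 0 -.035 0 0;.094 0 -.035 0 0;.094 0 -.035 0 0;.094 0 -.035 0 0;.094 .03 -.035 0 0;.094 .035 -.03 0 0;.094 0.03 0 0 0;.094 0 0 0 0;.094 0 0 0 0'
python3 - <<'E'
from h import *
t=snapshot("top");s=snapshot("side")
for n,S in(("top",t),("side",s)):
    m=(S["color"].max(2)<60).astype(np.uint8);c=proj(S,np.array([.5805,-.287,.192]));x,y=c.astype(int)
    b=blob(m,(x-45,y-45,x+45,y+45));f=np.zeros_like(m);cv2.drawContours(f,[b],-1,1,-1)
    f=cv2.morphologyEx(f,cv2.MORPH_OPEN,np.ones((15,15),np.uint8));print(n,c,cv2.boundingRect(blob(f,(0,0,640,480))))
    q=np.array([proj(S,[.5805+.0305*np.cos(k),-.287+.0305*np.sin(k),z]) for k in np.arange(0,6.28,.1) for z in(.17,.194)]);print("expect head",q.min(0).round(),q.max(0).round())
H,S,V=cv2.split(cv2.cvtColor(t["color"],cv2.COLOR_BGR2HSV))
print("mat",circ(t,blob(((V>90)&((S>60)&(H>12)|(S<60))).astype(np.uint8),(420,305,520,405)),.006))
L=((S<60)&(V>90)).astype(np.uint8);r=blob(L,(428,310,512,395));
top=cv2.minAreaRect(r);print("lid px",top,"expected top centre",proj(t,np.array([.4168,-.3232,.098])))
# bright white/grey dish, red biscuits
m=((H<9)&(S>170)&(V>70)&(V<200)).astype(np.uint8);print("jar",circ(t,blob(L,(400,290,436,315)),.075))
cs,_=cv2.findContours(m[200:300,100:360].copy(),cv2.RETR_EXTERNAL,cv2.CHAIN_APPROX_SIMPLE);print([np.add(cv2.boundingRect(c),(100,200,0,0)).tolist() for c in cs if cv2.contourArea(c)>25])
E
```

```text
time: 49.4
tool_pos: [0.3335, -0.246, 0.2733]
ee_rot: [3.139, 0.003, 1.771]
wrist_force: [-0.1, 0.3, -0.3]
width: 0.094
finger_force: 0.0
top [479.19966298 255.35306363] (454, 241, 40, 35)
expect head [459. 238.] [497. 274.]
side [361.70964079 351.22754891] (342, 336, 39, 50)
expect head [342. 334.] [381. 376.]
mat ((0.4191400110721588, -0.33079999685287476), 0.09179335087537766)
lid px ((452.0420227050781, 338.8291931152344), (27.932823181152344, 49.392547607421875), 50.710594177246094) expected top centre [481.29133521 352.31397723]
jar ((0.4889199733734131, -0.20309078693389893), 0.026889430359005928)
[]
```

```bash
python3 - <<'E'
from h import *
t=snapshot("top");I=t["color"]
a=cv2.resize(cv2.imread("pics/e2.png"),(200,200),interpolation=cv2.INTER_AREA)
d=cv2.absdiff(a,I[170:370,90:290]).max(2)>50;d=cv2.morphologyEx(d.astype(np.uint8),cv2.MORPH_OPEN,np.ones((3,3)))
print("changed since e2 (crop px/200):",d[30:115,28:110].sum(),"stopper spot",d[135:175,25:70].sum())
b=cv2.imread("pics/c1.png");e=cv2.morphologyEx((cv2.absdiff(b,I).max(2)>50).astype(np.uint8),cv2.MORPH_OPEN,np.ones((3,3)))
print("caddy+bolt",e[205:335,240:360].sum(),"mug",e[110:185,270:350].sum(),"vase",e[272:297,195:222].sum(),"jar",e[296:322,404:432].sum(),"mat/lid",e[312:396,428:500].sum())
E
```

```text
changed since e2 (crop px/200): 0 stopper spot 787
caddy+bolt 559 mug 0 vase 4 jar 0 mat/lid 1758
```

```bash
python3 nudge.py '.094 .035 0 0 0;.094 .035 0 0 0;.094 .035 0 0 0;.094 .035 0 0 0;.094 .035 0 0 0;.094 .035 0 0 0;.094 .035 0 0 0;.094 .035 0 0 0;.094 .035 0 0 0;.094 .035 0 0 0;.094 0 0 0 0;.094 0 0 0 0'
python3 - <<'E'
from h import *
t=snapshot("top");I=t["color"];H,S,V=cv2.split(cv2.cvtColor(I,cv2.COLOR_BGR2HSV))
L=((S<60)&(V>110)).astype(np.uint8);r=blob(L,(428,310,520,400));print("lid top",rect(t,r,.098))
print("vase/jar ok; dish rows",get_obs()["time"])
E
```

```text
time: 50.55
tool_pos: [0.2646, 0.0984, 0.2717]
ee_rot: [-3.141, 0.0, 1.777]
wrist_force: [0.6, 0.5, -0.2]
width: 0.094
finger_force: 0.0
lid top ((0.41776150465011597, -0.31345799565315247), (0.14364910125732422, 0.06887470930814743), 78.02733612060547)
vase/jar ok; dish rows 50.6
```

```bash
python3 -c "
from bench import robot, snapshot, get_obs
print(robot.close_job())"
```

```text
the job is handed in; nothing more can be done
None
```

The job is handed in at 50.6 s, and no verdict came back: the bolt is home, the lid stands on the mat, the stopper is in the carafe, and all three biscuits present are in the dish. The dish was knocked aside partway, so two of them fell and lean on its wall, their ends sticking out past the rim by about 15 mm, while the third was set down standing.

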